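# Clamp a plaster cast in the model holder

### The arm

A 6-joint arm with a two-finger parallel gripper is mounted at the origin on the work surface. World frame = base frame: x ahead of the robot, y to its left, z up, the work surface at z = 0. Lengths are in m, angles in degrees, forces in N, time in s.
With the tool pointing down it reaches from about 0.25 to 0.725 m from the base axis. Payload 9.7 kg.
Tool frame: the origin (TCP) lies on the centre line of the jaws, within the pads' length; the fingertips stand 19 mm ahead of it and the grasp point (between the pads) is the TCP; z points along the fingers, y is the direction in which the jaws open and shut (so a half turn about z gives the same grasp; the last joint's range is limited). The gripper opens to 85 mm and grips with 20 to 120 N. Pads are 22 mm wide; open, the fingers measure 114 mm over their backs; the gripper's body (76 mm by 85 mm) begins 54 mm behind the grasp point. The pads swing forward as they close: fully open they stand 13 mm farther back than shut.
Start: joints at [-70.015, 4.979, 10.078, 95.1, 0, 90], TCP at [0.188, -0.517, 0.25] pointing down, gripper open.
Joint ranges: [-179.16, 179.16], [-48.56, 103.87], [-65.8, 70.77], [-126.05, 130.52], [-82.76, 87.17], [-180, 180]. Speed limits (degrees/s): [127.2, 127.2, 147.25, 180, 180, 180].

### API

Orientations are given as [roll, pitch, yaw] about the fixed x, y, z axes, in that order (R = Rz(yaw) Ry(pitch) Rx(roll)).
In Python, from workcell import bot gives the robot as it stands.
- The arm moves only by the tool servo_tool, never from a script. Its argument "motion" is a list that holds one entry, the list of rows, each a list of 6 numbers: the shift along the tool's x, y, z in mm, then the turn, a rotation vector about the tool's x, y, z in rad. A call has 1 to 5 rows; each row shifts and turns the commanded pose from where the row before left it, along the tool's axes as they then stand; what a row does not reach is not made up. A row lasts 1/10 s, in which the tool goes at most 50 mm and 8.59 degrees, less where a joint would pass 70% of its speed; a pose out of reach is approached as far as the arm can. A call is refused whole if a number of a shift passes 50 or a number of a turn 0.15, either way. A call with a gripper value outside its range is refused whole. "gripper" is the finger opening in mm, from 0 to 85.4, set as the call begins (left out, the last holds). The fingers move at their own pace and stop on an object; "newtons" is the grip in N (left out, the last holds). Time passes only in rows, so rows that do not move let the fingers close. It gives the time, the measured TCP pose, the force and the opening at its end, in the units of the state.
- bot.get_obs(): the state, without advancing time (a new reading comes with each control period).
- bot.camera(name): name is "scene" or "top" or "wrist"; returns a dict with "color" (384x512x3 uint8, red, green, blue), "fx", "fy", "cx", "cy" (pixels), "R" (3x3) and "t" (3): a world point X has camera coordinates R X + t. Camera axes: x right, y down, z forward; pixel columns grow to the right and rows downward; lengths in m; the calibration is good to about 2 mm. The wrist camera is an equidistant fisheye: a pixel r from the principal point sees the ray r / f radians off the axis. A picture is of the moment at which its call begins. There is no depth.
- bot.job_done(): hands the job in, once; it reports no verdict.
Trained networks look in a picture, given as the dict that the camera call returned (one of the last four; its "shot" number tells which), for a name from the list of things; names that differ only in an ending like _2 or _b are one class to them, and where a whole thing is asked for, a point or a joint stands for the part that bears it (a point fixed in the world has none). Each returns a list of dicts, best first, with "confidence" (0 to 1); they miss things now and then, are a little off and sometimes report something else, mostly with a low value. They report only what shows in the picture. A call takes as long as a camera call.
- bot.look_for(picture, label): "rect" ([left, top, width, height] in pixels, round what is visible of it).
The state is a dict: "time": time; "q": joint angles; "qd": joint speeds; "joint_efforts": joint torques, N m; "ee_pos": TCP position; "tcp_rot": TCP orientation; "wrist_force": force on the tool from outside, world axes, zero at the start; "torque": the same for the moment, N m; "opening": finger opening in m.
Only numpy, scipy, OpenCV 4.12 (cv2) and the standard library are available. Lean on these libraries where they do the work, as an engineer would, in place of code of your own. Each camera call takes 0.05 s, during which the arm holds its last target.

### The job

Clamp the plaster cast in the model holder: push the red spring plunger all the way down, and while holding it down slide the blue yoke-shaped keeper fully shut, towards the cast, then let go so that the keeper traps the plunger. Work gently and by feel: never load plunger or keeper with more than 28 N (rubbing included; half of that is plenty), and leave the other things on the bench where they are.

Things in the scene. Friction and masses are not known exactly. Their poses are not given: they have to be found in the camera images.
- holder: Fixed model holder: grey base plate 170 x 100 x 12 mm (its x -50 to 120, y +-50 mm) with an aluminium housing 50 mm high. Origin on the table, under the plunger's axis; z up; +x is the way the keeper slides shut, towards the cast. A dark steel insert in the housing carries cast, plunger and keeper. Its top face is 60 to 86 mm above the table: it differs each time, unmeasured, to be found by touch.
- plunger (a joint): Push-in of the spring plunger (m): 0 up, 0.012 bottomed on a rubber stop that gives about 1 mm per 5 N more. Spring: 1.5 N to start, 5 N at the bottom; it springs up when let go unless trapped. Its head is a red press pad with flat top, 66 x 24 mm (holder x -40 to 26, y +-12 mm); pad top 34 mm above the insert's top face when up, 22 when bottomed. Rubbing along it loads it more than the wrist shows.
- keeper (a joint): Slide of the blue yoke-shaped keeper along holder +x (m): 0 open, 0.0165 shut on a soft end stop (about 4 N per mm); starts at 0 to 0.0025; stays where left (2.5 N friction). Two legs (y +-17 to 25 mm) and a crossbar over the pad. Its feet hit the plunger's flange after about 3 mm unless the plunger is over 10 mm down; then they slide over the flange and trap it, at rest about 10 mm down.
- press (a point): Point on the holder, at holder x -22 mm, y 0, 107 mm above the table: over the middle of the pad's bare end (36 mm, x -40 to -4, when the keeper is at 0); the pad top itself is 94 to 120 mm above the table when up. Push down here. Axes as the holder's.
- bar (a point): Point on the holder at x -4 mm, y 0, 117 mm above the table: the pushed (-x) face of the keeper's crossbar when open. The bar is 10 mm thick along x, 50 mm long along y, underside 38 and top 50 mm above the insert's top face, so the side of fingers pressing on the bare pad end can push it along +x while they rub along the pad. Axes as the holder's.
- cast (a point): Point on the holder at x 78 mm, y 0, 57 mm above the table: about the middle of the plaster cast (52 x 60 x 28 mm) on its table. A steel arm with a rubber foot runs to it from the plunger's head, 12 mm wide, lower than the pad's top.
- jar: closed jar, yellow label, blue lid, 66 mm across, 75 mm tall; a bystander. Origin at the centre of its underside.
- shade1: small porcelain-powder jar, red label, 34 mm across, 42 mm tall, close beside the holder; a bystander. Origin at the centre of its underside.
- shade2: small porcelain-powder jar, grey label, 34 mm across, 42 mm tall; a bystander. Origin at the centre of its underside.
- bowl: green mixing bowl, 104 mm across, 42 mm tall; a bystander. Origin at the centre of its underside.
- burblock: white block with dental burs standing in it, 60 x 90 mm, about 60 mm tall; a bystander. Origin at the centre of its underside.
- cast2: loose plaster dental cast, 52 x 60 x 28 mm; a bystander. Origin at the centre of its underside.
- brush: slim brush with green handle, 8 mm thick, 155 mm long, lying close beside the holder; a bystander. Origin under its middle.
- spatula: wax spatula with wooden handle, 12 mm wide, 168 mm long, lying; a bystander. Origin under its middle.

How it is judged (in metres and radians):
On the way, in this order (a step that is already met when the one before it is completed fails the run):
1. the plunger is pushed down at least 10 mm while the keeper is still open (less than 5 mm) (value of joint plunger above 0.01 m and value of joint keeper below 0.005 m), for 0.1 s.
2. the keeper is slid at least 13 mm while the plunger is down at least 9 mm (value of joint keeper above 0.013 m and value of joint plunger above 0.009 m), for 0.2 s.
At the end, for the whole second after the job is handed in: The keeper stands at least 13 mm along its 16.5 mm slide and the plunger, let go, is trapped at least 9 mm down (all of step 2); the robot touches nothing.
It fails at once if the plunger is pushed with more than 28 N (contact force between any of the fingers, the arm and plunger above 28 N).
It fails at once if the keeper is pushed with more than 28 N (contact force between any of the fingers, the arm and keeper above 28 N).
It fails at once if a bystander on the bench is moved more than 30 mm (distance of any of jar, shade1, shade2, bowl, burblock, cast2, brush, spatula from where it was at the start of the episode above 0.03 m).
It also fails if it takes over 58 s, if anything falls off the work surface, if the arm or the gripper's body presses on something with over 40 N, if the wrist force passes 120 N, or if a joint passes its speed limit or range.

## Working session

There is one attempt and no reset: what is moved stays moved. The work goes in short steps, Python scripts to look and compute and a tool call to move; the robot and the scene stay as the last step left them, time stands still between calls to the robot, and variables do not carry over. Pictures are saved under pics/ and viewed, and the job is handed in when it is done.

Besides the shell and the picture viewer there is one more tool, called after "Call:" as name([rows], argument=value, ...), one row to a line, values as JSON. servo_tool: Moves the arm, as the interface text tells. Its arguments: {"type":"object","properties":{"motion":{"type":"array","items":{"type":"array","items":{"type":"array","items":{"type":"number"}}}},"gripper":{"type":"number"},"newtons":{"type":"number"}},"required":["motion"]}

```bash
mkdir -p pics; ls; python3 - <<'E'
from workcell import bot
import cv2,json,numpy as np
o=bot.get_obs();print({k:np.round(v,4).tolist() for k,v in o.items()})
for n in ["scene","top","wrist"]:
    p=bot.camera(n);cv2.imwrite(f"pics/{n}0.png",p["color"][:,:,::-1]);print(n,p["fx"],p["cx"],p["cy"],np.round(p["R"],4).tolist(),np.round(p["t"],4).tolist())
    for l in ["holder","plunger","keeper","cast","shade1"]:
        print(l,[(np.round(d["rect"],0).tolist(),round(d["confidence"],2)) for d in bot.look_for(p,l)[:3]])
E
```

```text
pics
{'time': 0.0, 'q': [-70.0164, 5.0098, 10.0354, 95.0986, 0.0, 89.9988], 'qd': [0.0212, -0.0508, 0.0368, -0.0318, -0.094, -0.0085], 'joint_efforts': [0.0014, -52.0389, 46.4801, 0.0163, 0.0, -0.0], 'ee_pos': [0.1879, -0.5167, 0.2496], 'tcp_rot': [-179.927, -0.0001, 19.9848], 'wrist_force': [0.5846, 0.0744, 0.6408], 'torque': [-0.0293, 0.0021, -0.0382], 'opening': 0.0853}
scene 364.5718115161203 248.8147618835343 193.33644702058214 [[-0.7611, 0.6486, -0.0068], [0.4957, 0.5747, -0.6512], [-0.4184, -0.499, -0.7589]] [0.4229, -0.2087, 1.5209]
holder [([219.0, 186.0, 47.0, 34.0], 0.9)]
plunger [([235.0, 170.0, 26.0, 23.0], 0.77)]
keeper []
cast [([216.0, 184.0, 52.0, 36.0], 0.78)]
shade1 [([337.0, 304.0, 18.0, 19.0], 0.66), ([254.0, 202.0, 12.0, 17.0], 0.62), ([201.0, 122.0, 20.0, 25.0], 0.31)]
top 362.28382555510717 255.0366372717694 192.26651582009643 [[-0.0151, -0.9996, 0.0227], [-0.9911, 0.0119, -0.1328], [0.1325, -0.0245, -0.9909]] [0.0045, 0.5818, 1.033]
holder [([258.0, 181.0, 39.0, 60.0], 0.79)]
plunger [([270.0, 190.0, 16.0, 46.0], 0.73)]
keeper [([264.0, 216.0, 26.0, 4.0], 0.61)]
cast [([256.0, 185.0, 37.0, 53.0], 0.96), ([381.0, 180.0, 25.0, 20.0], 0.62), ([243.0, 202.0, 3.0, 17.0], 0.2)]
shade1 [([90.0, 184.0, 17.0, 10.0], 0.57)]
wrist 297.3186396354542 248.09512846787294 189.20342344687316 [[0.3421, -0.9397, 0.0008], [-0.9018, -0.3281, 0.2812], [-0.2639, -0.0969, -0.9597]] [-0.5503, -0.0362, 0.3775]
holder []
plunger []
keeper []
cast []
shade1 []
```

```bash
python3 - <<'E'
import cv2
a=cv2.imread("pics/top0.png");cv2.imwrite("pics/topc.png",cv2.resize(a[140:270,200:340],None,fx=5.5,fy=4.5*5.5/4.5*0.8,interpolation=cv2.INTER_CUBIC)[:600])
a=cv2.imread("pics/scene0.png");cv2.imwrite("pics/scenec.png",cv2.resize(a[140:250,190:310],None,fx=5.4,fy=5.4,interpolation=cv2.INTER_CUBIC))
E
```

```text
(no output)
```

View pics/top0.png

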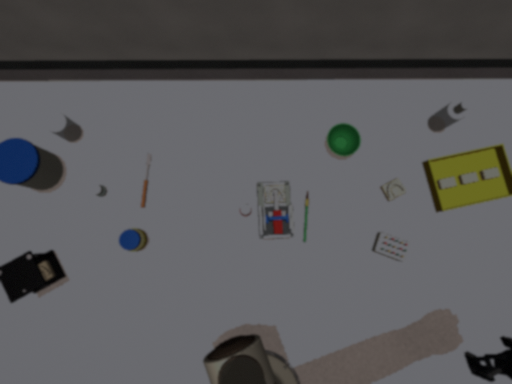

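View pics/topc.png

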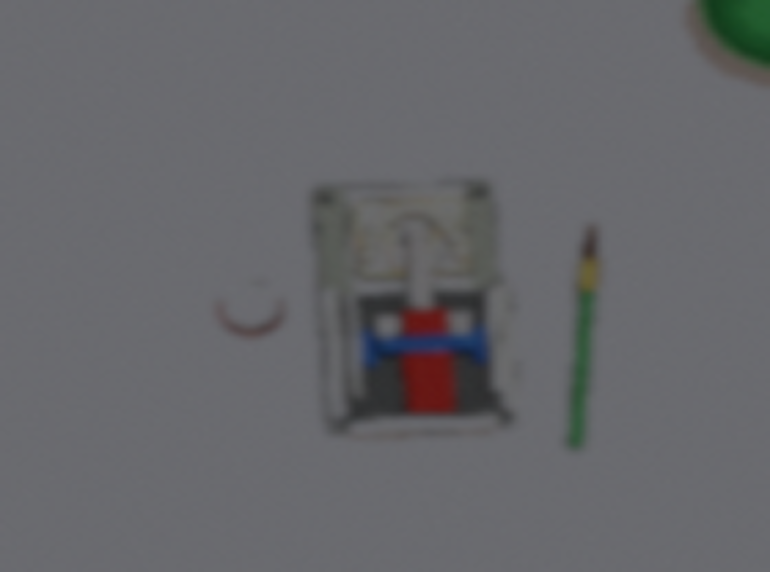

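View pics/scenec.png

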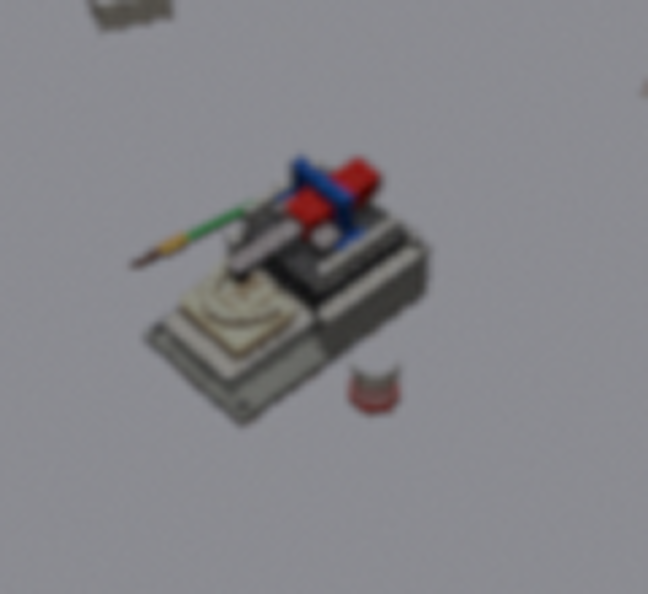

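```bash
cat > h.py <<'E'
from workcell import bot
import cv2,numpy as np
def ray(p,u,v):
    R=np.array(p["R"]);t=np.array(p["t"]);c=-R.T@t
    x=(u-p["cx"])/p["fx"];y=(v-p["cy"])/p["fy"]
    if p.get("fish"):
        r=np.hypot(x,y);d=np.array([np.sin(r)*x/r,np.sin(r)*y/r,np.cos(r)])
    else: d=np.array([x,y,1.])
    return c,R.T@d
def onz(p,u,v,z):
    c,d=ray(p,u,v);return c+d*(z-c[2])/d[2]
E
python3 - <<'E'
from h import *
p=bot.camera("top")
f=lambda x,y,z:print(np.round(onz(p,200+x/5.5-.4,140+y/4.4-.4,z),4))
print("pad rear, front (z .107)");f(430,413,.107);f(427,310,.107)
print("bar");f(425,347,.12)
print("base corners +x");f(312,187,.012);f(490,182,.012)
print("rear");f(330,430,.012);f(513,420,.012)
s=bot.camera("scene")
g=lambda x,y,z:print(np.round(onz(s,190+x/5.4-.4,140+y/5.4-.4,z),4))
print("scene base +x corners");g(148,338,.012);g(243,418,.012)
g(355,158,.107);g(382,182,.107)
E
```

```text
pad rear, front (z .107)
[ 0.4585 -0.0621  0.107 ]
[ 0.5225 -0.0621  0.107 ]
bar
[ 0.4986 -0.0595  0.12  ]
base corners +x
[ 0.6166 -0.0085  0.012 ]
[ 0.619  -0.1073  0.012 ]
rear
[ 0.4496 -0.0156  0.012 ]
[ 0.4549 -0.1154  0.012 ]
scene base +x corners
[ 0.6184 -0.1016  0.012 ]
[ 0.6124 -0.0091  0.012 ]
[ 0.467  -0.0677  0.107 ]
[ 0.468  -0.0402  0.107 ]
```

Call:
servo_tool([
  [[36,-27,0,0,0,0],[36,-27,0,0,0,0],[36,-27,0,0,0,0],[36,-27,0,0,0,0],[36,-27,0,0,0,0]],
], gripper=0, newtons=40)

```text
time: 1.5
ee_pos: [0.3115, -0.3269, 0.2504]
tcp_rot: [180.0, -0.0, 20.0]
wrist_force: [1.0, -1.2, -0.3]
opening: 0.0123
```

Call:
servo_tool([
  [[36,-27,0,0,0,0],[36,-27,0,0,0,0],[36,-27,0,0,0,0],[36,-27,0,0,0,0],[36,-27,0,0,0,0]],
])

```text
time: 2.0
ee_pos: [0.4347, -0.1383, 0.2506]
tcp_rot: [180.0, -0.0, 20.0]
wrist_force: [1.2, -0.8, 0.4]
opening: 0.0004
```

Call:
servo_tool([
  [[0,0,0,0,0,0.105],[0,0,0,0,0,0.105],[0,0,0,0,0,0.105],[0,0,0,0,0,0],[0,0,0,0,0,0]],
])

```text
time: 2.5
ee_pos: [0.434, -0.1401, 0.2503]
tcp_rot: [180.0, -0.0, 2.1]
wrist_force: [1.1, -0.5, -0.1]
opening: -0.0001
```

Call:
servo_tool([
  [[10,-38,0,0,0,0],[10,-38,0,0,0,0],[0,0,0,0,0,0],[0,0,0,0,0,0]],
])

```text
time: 2.9
ee_pos: [0.4515, -0.0631, 0.2503]
tcp_rot: [180.0, 0.0, 2.1]
wrist_force: [-0.6, -0.2, -0.3]
opening: 0.0002
```

```bash
python3 - <<'E'
from h import *
p=bot.camera("wrist");cv2.imwrite("pics/w1.png",cv2.resize(p["color"][:,:,::-1],None,fx=1.56,fy=1.56))
R=np.array(p["R"]);print(p["fx"],p["cx"],p["cy"],-R.T@p["t"],R.round(3).tolist())
import pickle;pickle.dump(p,open("w1.pkl","wb"))
p=bot.camera("scene");cv2.imwrite("pics/s1.png",cv2.resize(p["color"][120:240,180:330,::-1],None,fx=5,fy=5,interpolation=2))
E
```

```text
297.3186396354542 248.09512846787294 189.20342344687316 [ 0.52303679 -0.06037651  0.37288249] [[0.038, -0.999, 0.001], [-0.959, -0.036, 0.281], [-0.281, -0.011, -0.96]]
```

View pics/w1.png

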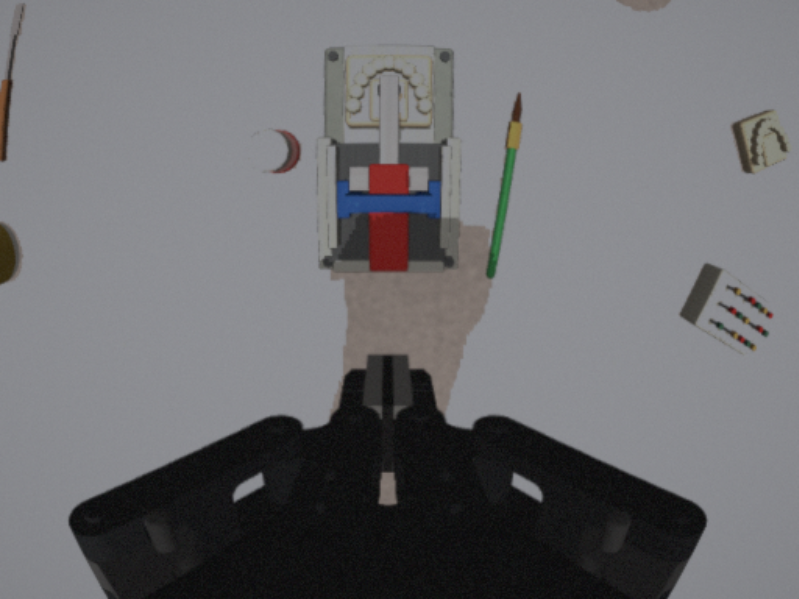

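View pics/s1.png

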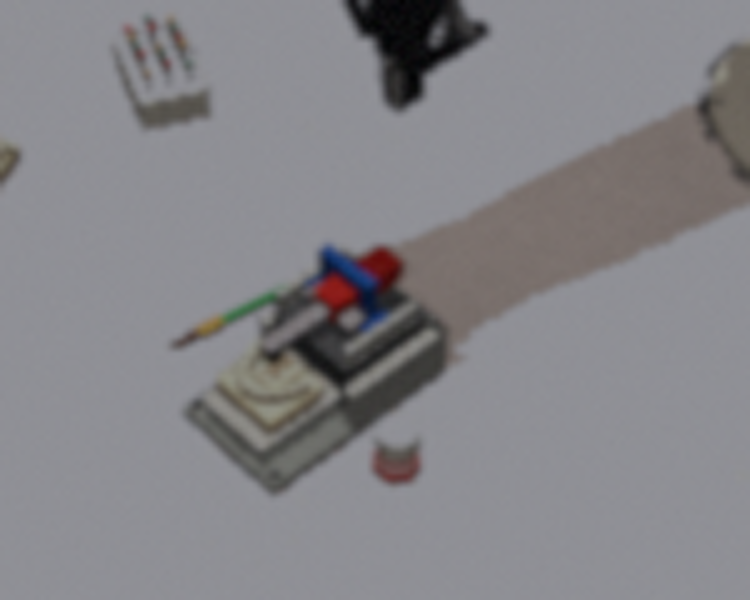

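```bash
python3 - <<'E'
from h import *
import pickle
from scipy.optimize import least_squares
p=pickle.load(open("w1.pkl","rb"))
def proj(X):
    c=np.array(p["R"])@X+p["t"];th=np.arctan2(np.hypot(c[0],c[1]),c[2]);a=np.arctan2(c[1],c[0])
    return np.array([p["cx"]+p["fx"]*th*np.cos(a),p["cy"]+p["fy"]*th*np.sin(a)])
# holder pts; z relative: ('f',z) fixed or ('i',z) above insert
pts=[((120,50,12),0,(325,48)),((120,-50,12),0,(453,48)),
((-40,12,34),1,(370,270)),((-40,-12,34),1,(408,270)),((26,12,34),1,(369.5,165)),((26,-12,34),1,(408,165))]
def res(v,full=False):
    x,y,yaw,H=v;c,s=np.cos(yaw),np.sin(yaw);o=[]
    for (a,b,z),k,(u,w) in pts:
        X=np.array([x+(c*a-s*b)/1e3,y+(s*a+c*b)/1e3,z/1e3+k*H]);o+=list(proj(X)-np.array([u/1.56,w/1.56]))
    return np.array(o)
r=least_squares(res,[.5,-.061,.03,.073],x_scale=[.01,.01,.1,.01]);print(r.x,np.degrees(r.x[2]),r.fun.round(2))
x,y,yaw,H=r.x;c,s=np.cos(yaw),np.sin(yaw)
print("press",x-.022*c,y-.022*s,"padtop",H+.034)
for v in [(339,),]: pass
# bar back-top edge position
from h import onz
def onzf(u,v,z):
    q=dict(p);q["fish"]=1;return onz(q,u/1.56,v/1.56,z)
for uv in [(389,193),(389,217)]:
    P=onzf(*uv,H+.050);d=P[:2]-[x,y];print("bar edge holder x",d@[c,s], "z38:",(onzf(*uv,H+.038)[:2]-[x,y])@[c,s])
E
```

```text
[ 0.49587133 -0.06286262  0.03621345  0.05223108] 2.074877591165798 [-0.75 -0.19  0.43  0.06 -0.04 -0.06 -0.16 -0.03 -0.05  0.06  0.48  0.12]
press 0.4738857570721885 -0.06365914556274375 padtop 0.0862310843973555
bar edge holder x 0.00973995297865325 z38: 0.008964149058285596
bar edge holder x -0.004383293675624206 z38: -0.005785286685074361
```

```bash
python3 - <<'E'
import cv2,pickle
p=pickle.load(open("w1.pkl","rb"))
cv2.imwrite("pics/w1z.png",cv2.resize(p["color"][90:185,195:305,::-1],None,fx=6,fy=6,interpolation=2))
E
```

```text
(no output)
```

View pics/w1z.png

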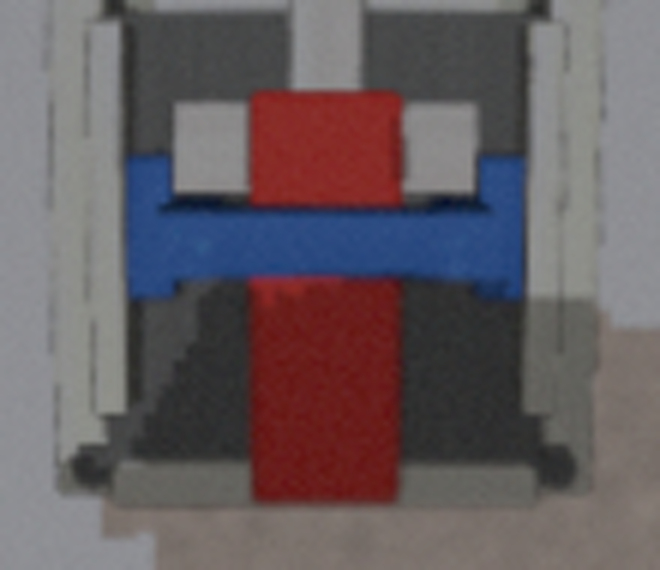

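Call:
servo_tool([
  [[21,1.4,25,0,0,0],[0,0,35,0,0,0],[0,0,30,0,0,0],[0,0,5,0,0,0],[0,0,0,0,0,0]],
])

```text
time: 3.5
ee_pos: [0.4719, -0.0649, 0.1552]
tcp_rot: [-180.0, 0.1, 1.9]
wrist_force: [-0.0, 0.0, 0.4]
opening: -0.0003
```

```bash
python3 - <<'E'
from h import *
print(bot.get_obs()["ee_pos"],bot.get_obs()["wrist_force"])
p=bot.camera("wrist");cv2.imwrite("pics/w2.png",cv2.resize(p["color"][:,:,::-1],None,fx=1.56,fy=1.56))
p=bot.camera("scene");cv2.imwrite("pics/s2.png",cv2.resize(p["color"][140:240,190:310,::-1],None,fx=6,fy=6,interpolation=2))
E
```

```text
[ 0.47194327 -0.06489056  0.15519366] [-0.02656666  0.044221    0.41893519]
```

View pics/w2.png

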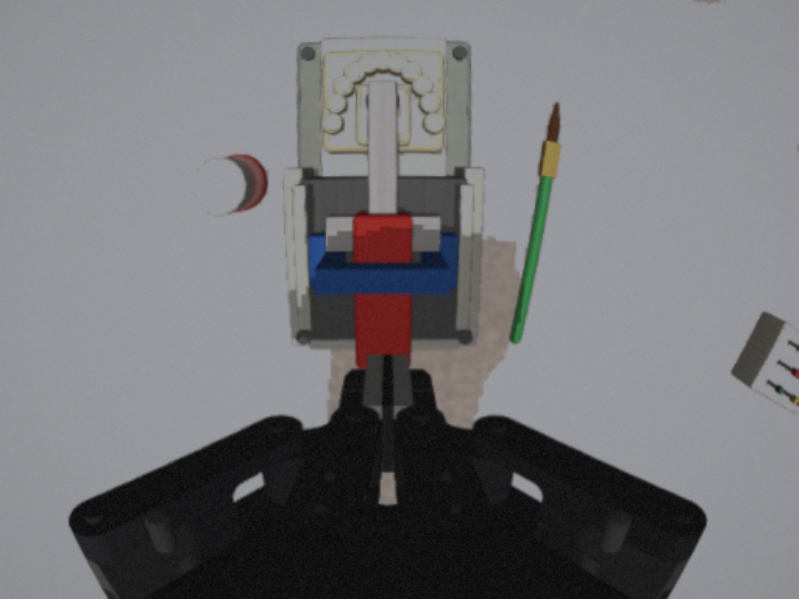

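View pics/s2.png

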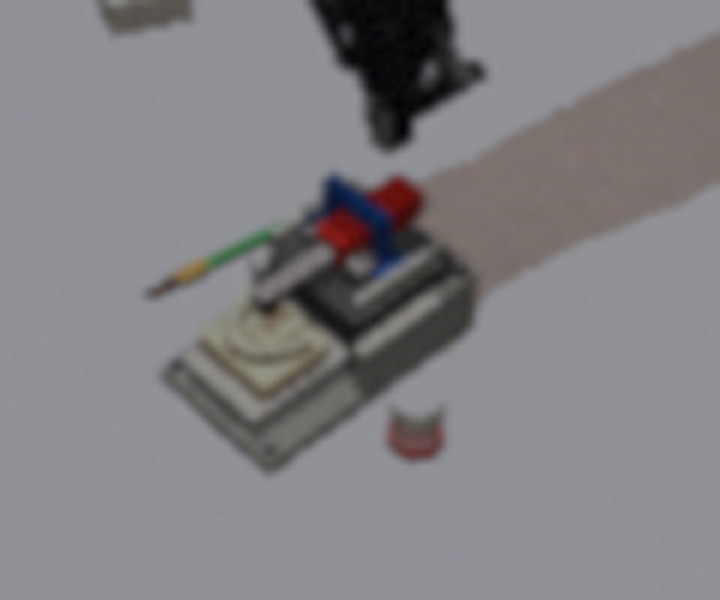

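Call:
servo_tool([
  [[0,-2,6,0,0,0],[0,0,6,0,0,0],[0,0,4,0,0,0],[0,0,0,0,0,0]],
])

```text
time: 4.0
ee_pos: [0.4721, -0.0621, 0.1387]
tcp_rot: [-180.0, 0.0, 1.9]
wrist_force: [-1.2, 1.1, 0.2]
opening: 0.0001
```

Call:
servo_tool([
  [[0,0,3,0,0,0],[0,0,2,0,0,0],[0,0,0,0,0,0]],
])

```text
time: 4.3
ee_pos: [0.4723, -0.0621, 0.134]
tcp_rot: [-180.0, 0.0, 1.9]
wrist_force: [-1.0, 1.0, -0.4]
opening: -0.0001
```

Call:
servo_tool([
  [[0,0,3,0,0,0],[0,0,2,0,0,0],[0,0,0,0,0,0]],
])

```text
time: 4.6
ee_pos: [0.4722, -0.0621, 0.1289]
tcp_rot: [-180.0, 0.0, 1.9]
wrist_force: [0.2, -0.1, 0.1]
opening: -0.0001
```

Call:
servo_tool([
  [[0,0,3,0,0,0],[0,0,2,0,0,0],[0,0,0,0,0,0]],
])

```text
time: 4.9
ee_pos: [0.4722, -0.0622, 0.1239]
tcp_rot: [-180.0, 0.0, 1.9]
wrist_force: [0.7, -0.5, 0.3]
opening: -0.0003
```

```bash
python3 - <<'E'
from h import *
p=bot.camera("wrist");cv2.imwrite("pics/w3.png",cv2.resize(p["color"][120:270,170:330,::-1],None,fx=4.5,fy=4,interpolation=2))
p=bot.camera("scene");cv2.imwrite("pics/s3.png",cv2.resize(p["color"][150:210,220:290,::-1],None,fx=9,fy=9,interpolation=2))
E
```

```text
(no output)
```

View pics/w3.png

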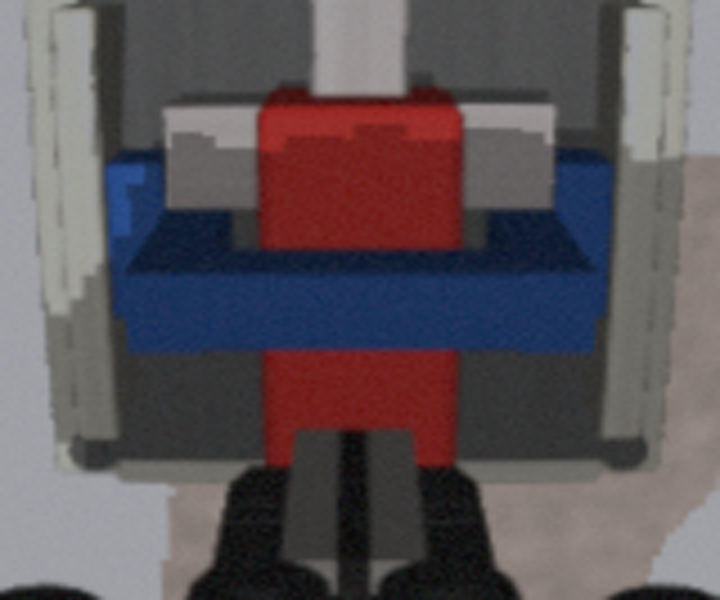

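View pics/s3.png

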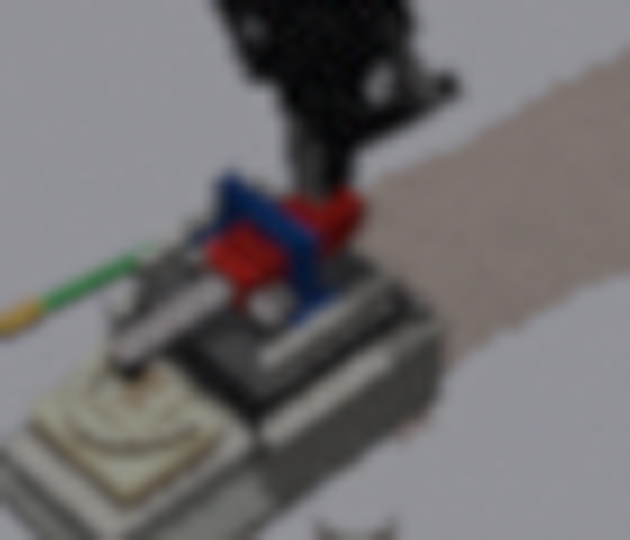

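Call:
servo_tool([
  [[0,0,2,0,0,0],[0,0,2,0,0,0],[0,0,0,0,0,0]],
])

```text
time: 5.3
ee_pos: [0.4722, -0.0621, 0.1199]
tcp_rot: [-180.0, 0.0, 1.9]
wrist_force: [-0.2, 0.4, -0.5]
opening: -0.0001
```

Call:
servo_tool([
  [[0,0,2,0,0,0],[0,0,1,0,0,0],[0,0,0,0,0,0]],
])

```text
time: 5.6
ee_pos: [0.4723, -0.0621, 0.1171]
tcp_rot: [-180.0, 0.0, 1.9]
wrist_force: [0.5, 0.1, 0.9]
opening: -0.0003
```

Call:
servo_tool([
  [[0,0,2,0,0,0],[0,0,1,0,0,0],[0,0,0,0,0,0]],
])

```text
time: 5.9
ee_pos: [0.4725, -0.0622, 0.1143]
tcp_rot: [180.0, -0.0, 1.9]
wrist_force: [-0.3, -0.2, 1.3]
opening: 0.0002
```

Call:
servo_tool([
  [[0,0,2,0,0,0],[0,0,1,0,0,0],[0,0,0,0,0,0]],
])

```text
time: 6.2
ee_pos: [0.4725, -0.0622, 0.1113]
tcp_rot: [180.0, -0.0, 1.9]
wrist_force: [-0.1, -0.2, 2.5]
opening: 0.0
```

Call:
servo_tool([
  [[0,0,1,0,0,0],[0,0,1,0,0,0],[0,0,0,0,0,0],[0,0,0,0,0,0]],
])

```text
time: 6.6
ee_pos: [0.4725, -0.0622, 0.1094]
tcp_rot: [-180.0, -0.0, 1.9]
wrist_force: [-0.1, -0.2, 3.7]
opening: -0.0001
```

Call:
servo_tool([
  [[0,0,1,0,0,0],[0,0,1,0,0,0],[0,0,0,0,0,0],[0,0,0,0,0,0]],
])

```text
time: 7.0
ee_pos: [0.4725, -0.0622, 0.1073]
tcp_rot: [180.0, -0.0, 1.9]
wrist_force: [-0.8, -0.5, 4.5]
opening: 0.0003
```

Call:
servo_tool([
  [[0,0,1,0,0,0],[0,0,0,0,0,0],[0,0,0,0,0,0]],
])

```text
time: 7.3
ee_pos: [0.4725, -0.0622, 0.1063]
tcp_rot: [180.0, -0.0, 1.9]
wrist_force: [0.3, -0.0, 4.9]
opening: 0.0002
```

Call:
servo_tool([
  [[0,0,1,0,0,0],[0,0,0,0,0,0],[0,0,0,0,0,0]],
])

```text
time: 7.6
ee_pos: [0.4725, -0.0622, 0.1053]
tcp_rot: [180.0, -0.0, 1.9]
wrist_force: [0.1, -0.2, 4.9]
opening: -0.0004
```

Call:
servo_tool([
  [[0,0,0.7,0,0,0],[0,0,0,0,0,0],[0,0,0,0,0,0]],
])

```text
time: 7.9
ee_pos: [0.4725, -0.0621, 0.1047]
tcp_rot: [180.0, -0.0, 1.9]
wrist_force: [-0.5, -0.0, 4.5]
opening: -0.0001
```

Call:
servo_tool([
  [[0,0,0.5,0,0,0],[0,0,0,0,0,0],[0,0,0,0,0,0]],
])

```text
time: 8.2
ee_pos: [0.4725, -0.0622, 0.1046]
tcp_rot: [180.0, -0.0, 1.9]
wrist_force: [-1.1, 0.0, 7.9]
opening: -0.0001
```

Call:
servo_tool([
  [[1,0,0,0,0,0],[1,0,0,0,0,0],[1,0,0,0,0,0],[0,0,0,0,0,0]],
])

```text
time: 8.6
ee_pos: [0.4737, -0.0621, 0.1046]
tcp_rot: [180.0, 0.2, 1.9]
wrist_force: [-12.4, -0.9, 15.9]
opening: 0.0001
```

Call:
servo_tool([
  [[1,0,0,0,0,0],[1,0,0,0,0,0],[0,0,0,0,0,0]],
])

```text
time: 8.9
ee_pos: [0.4759, -0.0621, 0.1046]
tcp_rot: [180.0, 0.2, 1.9]
wrist_force: [-9.9, -0.1, 14.2]
opening: 0.0001
```

Call:
servo_tool([
  [[1,0,0,0,0,0],[1,0,0,0,0,0],[0,0,0,0,0,0]],
])

```text
time: 9.2
ee_pos: [0.4779, -0.062, 0.1046]
tcp_rot: [180.0, 0.2, 1.9]
wrist_force: [-10.6, -0.7, 13.7]
opening: -0.0001
```

Call:
servo_tool([
  [[0,0,-0.5,0,0,0],[0,0,0,0,0,0],[0,0,0,0,0,0]],
])

```text
time: 9.5
ee_pos: [0.4784, -0.062, 0.1046]
tcp_rot: [180.0, 0.1, 1.9]
wrist_force: [-5.7, -0.6, 9.0]
opening: 0.0004
```

Call:
servo_tool([
  [[1,0,0,0,0,0],[0,0,0,0,0,0],[0,0,0,0,0,0]],
])

```text
time: 9.8
ee_pos: [0.4792, -0.0619, 0.1046]
tcp_rot: [180.0, 0.1, 1.9]
wrist_force: [-6.5, -0.3, 8.3]
opening: 0.0003
```

Call:
servo_tool([
  [[1,0,0,0,0,0],[1,0,0,0,0,0],[0,0,0,0,0,0]],
])

```text
time: 10.1
ee_pos: [0.4812, -0.0618, 0.1046]
tcp_rot: [-180.0, 0.1, 1.9]
wrist_force: [-8.0, -1.1, 9.9]
opening: 0.0002
```

Call:
servo_tool([
  [[1,0,0,0,0,0],[1,0,0,0,0,0],[0,0,0,0,0,0]],
])

```text
time: 10.4
ee_pos: [0.4832, -0.0618, 0.1046]
tcp_rot: [180.0, 0.1, 1.9]
wrist_force: [-7.0, -0.7, 9.6]
opening: 0.0001
```

```bash
python3 - <<'E'
from h import *
p=bot.camera("wrist");cv2.imwrite("pics/w4.png",cv2.resize(p["color"][120:270,170:330,::-1],None,fx=4.5,fy=4,interpolation=2))
E
```

```text
(no output)
```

View pics/w4.png

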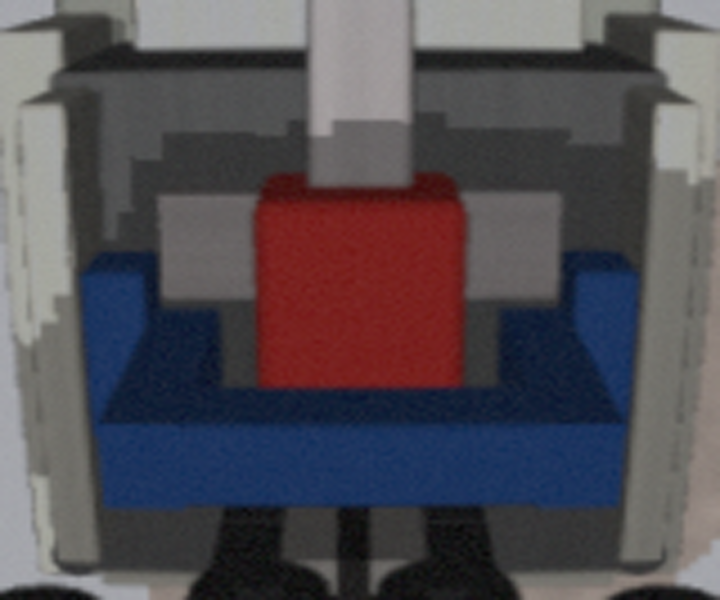

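Call:
servo_tool([
  [[1,0,0,0,0,0],[1,0,0,0,0,0],[0,0,0,0,0,0]],
])

```text
time: 10.75
ee_pos: [0.4848, -0.0617, 0.1046]
tcp_rot: [180.0, 0.2, 1.9]
wrist_force: [-10.0, 0.2, 11.3]
opening: -0.0001
```

Call:
servo_tool([
  [[1,0,0,0,0,0],[1,0,0,0,0,0],[0,0,0,0,0,0]],
])

```text
time: 11.05
ee_pos: [0.4868, -0.0617, 0.1046]
tcp_rot: [180.0, 0.2, 1.9]
wrist_force: [-10.3, -0.5, 11.0]
opening: -0.0002
```

```bash
python3 - <<'E'
from h import *
p=bot.camera("wrist");cv2.imwrite("pics/w5.png",cv2.resize(p["color"][120:270,170:330,::-1],None,fx=4.5,fy=4,interpolation=2))
E
```

```text
(no output)
```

View pics/w5.png

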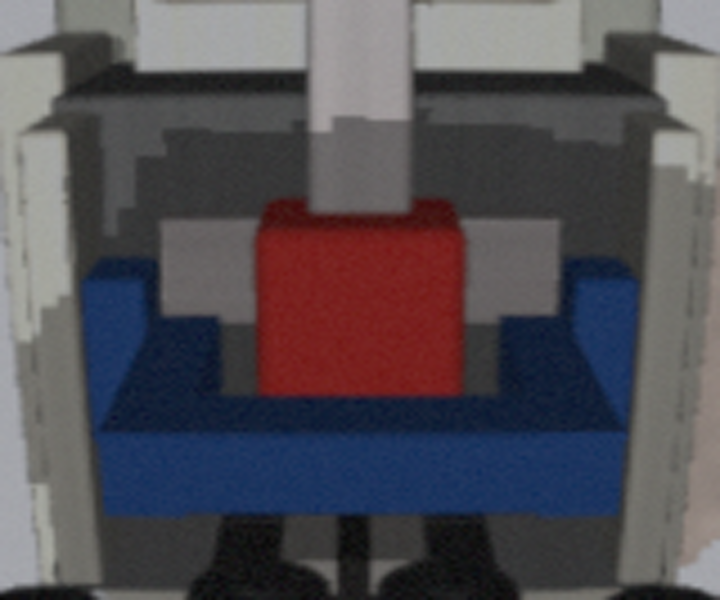

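Call:
servo_tool([
  [[1,0,0,0,0,0],[1,0,0,0,0,0],[0,0,0,0,0,0]],
])

```text
time: 11.4
ee_pos: [0.4888, -0.0616, 0.1046]
tcp_rot: [-180.0, 0.2, 1.9]
wrist_force: [-9.4, -0.7, 11.5]
opening: -0.0001
```

Call:
servo_tool([
  [[1,0,0,0,0,0],[1,0,0,0,0,0],[0,0,0,0,0,0]],
])

```text
time: 11.7
ee_pos: [0.4908, -0.0615, 0.1046]
tcp_rot: [180.0, 0.2, 1.9]
wrist_force: [-8.5, -1.1, 11.1]
opening: -0.0001
```

Call:
servo_tool([
  [[1,0,0,0,0,0],[1,0,0,0,0,0],[0,0,0,0,0,0]],
])

```text
time: 12.0
ee_pos: [0.4929, -0.0614, 0.1046]
tcp_rot: [-180.0, 0.2, 1.9]
wrist_force: [-8.3, -0.9, 10.4]
opening: 0.0001
```

Call:
servo_tool([
  [[1,0,0,0,0,0],[1,0,0,0,0,0],[0,0,0,0,0,0]],
])

```text
time: 12.3
ee_pos: [0.4948, -0.0614, 0.1046]
tcp_rot: [-180.0, 0.2, 1.9]
wrist_force: [-9.5, -0.1, 10.4]
opening: -0.0003
```

Call:
servo_tool([
  [[1,0,0,0,0,0],[1,0,0,0,0,0],[0,0,0,0,0,0]],
])

```text
time: 12.6
ee_pos: [0.4969, -0.0613, 0.1046]
tcp_rot: [-180.0, 0.2, 1.9]
wrist_force: [-9.0, -0.4, 9.8]
opening: 0.0002
```

Call:
servo_tool([
  [[1,0,0,0,0,0],[0,0,0,0,0,0],[0,0,0,0,0,0]],
])

```text
time: 12.9
ee_pos: [0.4979, -0.0613, 0.1046]
tcp_rot: [-180.0, 0.2, 1.9]
wrist_force: [-9.7, -0.1, 10.3]
opening: 0.0005
```

Call:
servo_tool([
  [[1,0,0,0,0,0],[0,0,0,0,0,0],[0,0,0,0,0,0]],
])

```text
time: 13.2
ee_pos: [0.4984, -0.0613, 0.1046]
tcp_rot: [-180.0, 0.2, 1.9]
wrist_force: [-12.0, -0.9, 11.8]
opening: -0.0003
```

Call:
servo_tool([
  [[0.6,0,0,0,0,0],[0,0,0,0,0,0],[0,0,0,0,0,0]],
])

```text
time: 13.5
ee_pos: [0.4985, -0.0612, 0.1046]
tcp_rot: [-180.0, 0.3, 1.9]
wrist_force: [-14.0, -0.9, 14.3]
opening: 0.0003
```

```bash
python3 - <<'E'
from h import *
p=bot.camera("wrist");cv2.imwrite("pics/w6.png",cv2.resize(p["color"][120:270,170:330,::-1],None,fx=4.5,fy=4,interpolation=2))
print(bot.get_obs()["wrist_force"])
E
```

```text
[-15.07977398  -0.59351776  14.03218555]
```

View pics/w6.png

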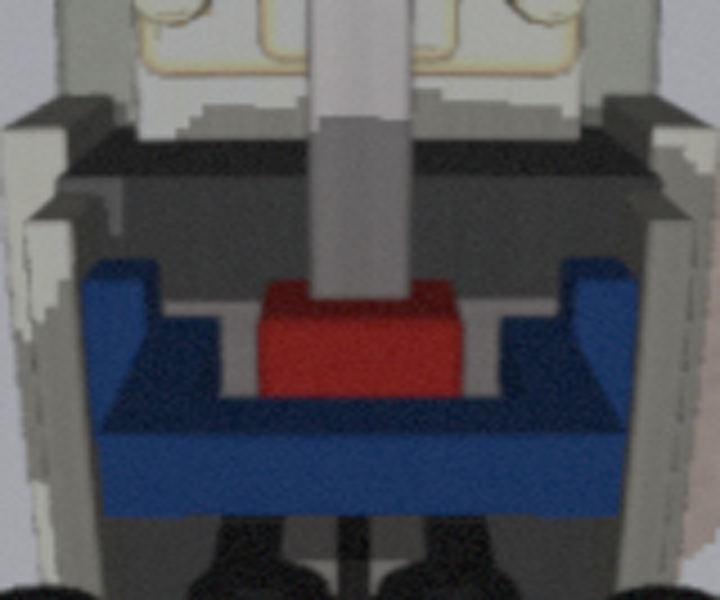

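Call:
servo_tool([
  [[-1,0,0,0,0,0],[-1,0,-0.3,0,0,0],[-1,0,-0.3,0,0,0],[0,0,0,0,0,0]],
])

```text
time: 13.95
ee_pos: [0.4982, -0.0613, 0.1054]
tcp_rot: [-180.0, -0.0, 1.9]
wrist_force: [0.9, -0.1, 4.5]
opening: -0.0
```

Call:
servo_tool([
  [[0,0,-1,0,0,0],[0,0,-1,0,0,0],[0,0,-1,0,0,0],[0,0,0,0,0,0],[0,0,0,0,0,0]],
])

```text
time: 14.45
ee_pos: [0.4977, -0.0613, 0.1078]
tcp_rot: [-180.0, 0.0, 1.9]
wrist_force: [1.0, 0.4, -0.7]
opening: 0.0002
```

Call:
servo_tool([
  [[-1,0,-3,0,0,0],[-1,0,-6,0,0,0],[-1,0,-15,0,0,0],[0,0,-30,0,0,0],[0,0,-30,0,0,0]],
])

```text
time: 14.95
ee_pos: [0.4946, -0.0614, 0.1942]
tcp_rot: [180.0, -0.0, 1.9]
wrist_force: [0.0, 0.4, -0.0]
opening: -0.0004
```

Call:
servo_tool([
  [[-25,0,-30,0,0,0],[-25,0,-30,0,0,0],[0,0,0,0,0,0],[0,0,0,0,0,0]],
])

```text
time: 15.35
ee_pos: [0.4452, -0.0632, 0.2541]
tcp_rot: [180.0, -0.2, 1.9]
wrist_force: [1.0, 0.2, 0.1]
opening: 0.0
```

```bash
python3 - <<'E'
from h import *
o=bot.get_obs();print(o["time"],o["ee_pos"],o["wrist_force"])
p=bot.camera("wrist");cv2.imwrite("pics/w7.png",cv2.resize(p["color"][60:200,180:320,::-1],None,fx=4.2,fy=4.2,interpolation=2))
import pickle;pickle.dump(p,open("w7.pkl","wb"))
p=bot.camera("scene");cv2.imwrite("pics/s7.png",cv2.resize(p["color"][150:240,210:310,::-1],None,fx=6,fy=6,interpolation=2))
E
```

```text
15.35 [ 0.44521212 -0.06317103  0.25407273] [1.01807858 0.19346635 0.07210917]
```

View pics/w7.png

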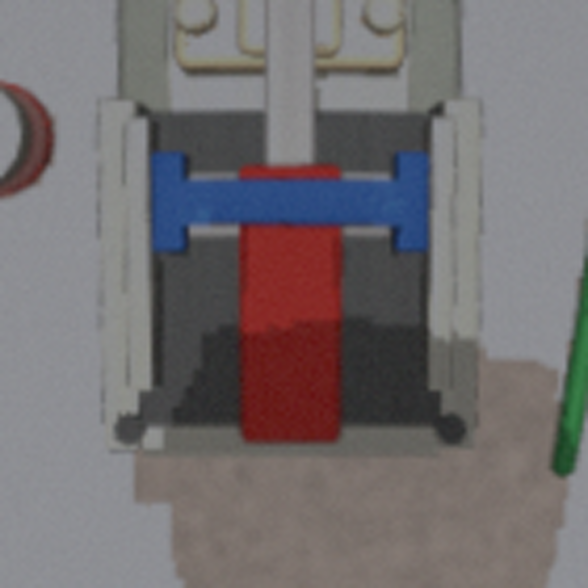

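View pics/s7.png

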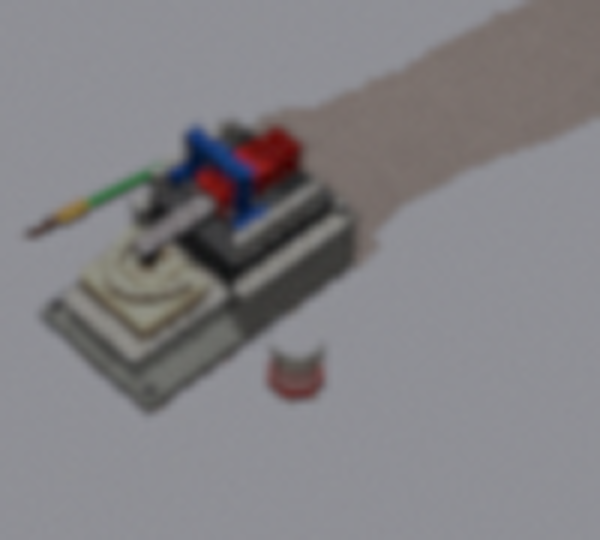

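```bash
python3 -c "
from workcell import bot
print(bot.job_done())"
```

```text
the job is handed in; nothing more can be done
None
```

The plaster cast is clamped: the plunger is trapped down, the keeper is shut, and I handed the job in at about 15.5 s.

- **Pressing:** with the fingers closed, I touched the pad at tool height of about 0.117 m. It bottomed at about 0.105 m with 5 N, which is roughly 12 mm of travel.
- **Sliding:** I held it down and pushed the crossbar about 14 mm along +x, until the force rose at the end stop. Rubbing on the pad was stronger than expected: about 16 N sideways and down combined early on, so I eased off. The highest wrist reading was about 20.6 N, at the end stop. That covers plunger and keeper together, so it stayed under 28 N on the wrist, though the wrist understates rubbing on the plunger.
- **Plunger check:** after I eased back, the force dropped to zero with the fingers only about 3 mm above the bottomed position. A free plunger would still have pushed with about 4 N there, so it is trapped. The pad's apparent size in the last wrist picture fits about 10 mm down.
- **Keeper check:** the last wrist picture puts it at about 16 mm, a rough estimate.
- **Surroundings:** shade1 and the brush look untouched in the last pictures; the other bystanders were out of view there, but the arm never came near them. The arm is about 25 cm above the bench and touching nothing.

One check disagreed: my first camera fit put the pad top about 12 mm lower than I found by touch, so I went by touch.

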